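# Knock the copper buttons out of the arc-lamp drip tray

### The arm

A 6-joint arm with a two-finger parallel gripper is mounted at the origin on the work surface. World frame = base frame: x ahead of the robot, y to its left, z up, the work surface at z = 0. Lengths are in m, angles in rad, forces in N, time in s.
With the tool pointing down it reaches from about 0.35 to 0.725 m from the base axis. Payload 4.3 kg.
Tool frame: the origin (TCP) lies midway between the tips of the shut fingers; the grasp point (between the pads) lies 19 mm behind it; z points along the fingers, y is the direction in which the jaws open and shut (so a half turn about z gives the same grasp; the last joint's range is limited). The gripper opens to 85 mm and grips with 20 to 120 N. Pads are 22 mm wide; open, the fingers measure 114 mm over their backs; the gripper's body (76 mm by 85 mm) begins 54 mm behind the grasp point. The pads swing forward as they close: fully open they stand 13 mm farther back than shut.
Start: joints at [-1.445, 0.377, 0.081, 1.274, 0, 1.46], TCP at [0.134, -0.559, 0.231] pointing down, gripper open.
Joint ranges: [-2.72, 2.72], [-0.84, 1.66], [-1.02, 1.22], [-1.77, 2.12], [-1.37, 1.28], [-3.14, 3.14]. Speed limits (rad/s): [2.57, 2.57, 3.14, 3.14, 3.14, 3.14].

### API

Orientations are given as a unit quaternion [w, x, y, z].
In Python, from plant import * gives the robot as it stands.
- The arm moves only by the shell command python3 -m handwheel 'ROWS' [FORCE]. ROWS is text: rows parted by semicolons, each of 5 numbers parted by spaces: the shift along the world's x, y, z in m, then the turn about the world's z in degrees, then the closure, from 0 (fully open) to 1 (shut). In form: tx ty tz twist gripper; .... A call has 1 to 20 rows; each row shifts and turns the commanded pose from where the row before left it; what a row does not reach is not made up. A row lasts 1/12 s, in which the tool goes at most 41.7 mm and 7.16 degrees, less where a joint would pass 70% of its speed; a pose out of reach is approached as far as the arm can. A call with a gripper value outside its range is refused whole. The fingers move at their own pace and stop on an object; FORCE is the grip in N (left out, the last holds). Time passes only in rows, so rows that do not move let the fingers close. It gives the time, the measured TCP pose, the force and the opening at its end, in the units of the state.
- get_state(): the state, without advancing time (a new reading comes with each control period).
- get_image(name): name is "side" or "top"; returns the picture (384x512x3 uint8, red, green, blue); there is no depth.
- calibration(name): a dict with "camera_matrix" (3x3 intrinsics, pixels), "pose" (4x4, takes a point from camera to world coordinates). Camera axes: x right, y up, looking along -z (the intrinsics and any distortion apply to the point x, -y, -z); pixel columns grow to the right and rows downward; lengths in m; the calibration is good to about 2 mm. A picture is of the moment at which its call begins. calibration takes no time and is no camera call.
- close_job(): hands the job in, once; it reports no verdict.
The state is a dict: "t": time; "joints": joint angles; "joint_vel": joint speeds; "effort": joint torques, N m; "position": TCP position; "tcp_rot": TCP orientation; "contact_force": force on the tool from outside, world axes, zero at the start; "wrist_torque": the same for the moment, N m; "opening": opening from 0.0 (shut) to 1.0 (fully open).
Only numpy, scipy, OpenCV 4.12 (cv2) and the standard library are available. Lean on these libraries where they do the work, as an engineer would, in place of code of your own. Each camera call takes 0.05 s, during which the arm holds its last target.

### The job

Two copper drip buttons are stuck in the cups of one of the two hinged brass drip trays. Swing that tray by its black handle up and over, well beyond upright, and let it fall freely so that it raps down upside down on its rails and both buttons drop out into the pan beneath; leave it lying turned over. Leave the other, empty tray shut.

Things in the scene. Friction and masses are not known exactly. Their poses are not given: they have to be found in the camera images.
- drip_tray: Loaded brass tray, 0.45 kg, shut (cups up) at start; block x -95 to -18, y +-55, z -31 to 0 (rim) mm. Origin mid-hinge, 55 above the table; y = hinge axis, x away from handle, z up when shut. Handle: black roller 28 long along y, dia 18, centre (-140,0,-12), neck 10 wide. Hinge is free, turns 180 deg about y: handle goes up and over, rim ends on rails 55 above the table. From 15 deg past upright it falls by itself.
- button_1: Copper disc, 32 mm diameter (edges bevelled to 20), 18 high, 0.1 kg, origin at centre of underside, z its axis. Starts in the loaded tray's +y cup (26 mm off its middle; cup 34 square, 23 deep), top 5 mm below the rim, held in by two small spring balls in the cup walls: it stays in as the tray turns over and may stay in if laid down gently; it drops out when the tray falls freely from past upright onto its rails.
- button_2: The same copper disc in the tray's -y cup, held likewise. Beyond the hinge, between the two rails under the turned-over tray, lies the fixed pan for both discs: white floor 8 mm above the table, 20 to 108 mm past the hinge axis, 47 mm to either side of the middle, with low lips at its two ends (tops 20 mm above the table).
- spare_tray (a joint): Hinge angle of the other tray, a lookalike with empty cups on its own stand beside the loaded one: 0 shut (cups up), grows to 3.14 as it is swung over. To be left alone.

How it is judged:
On the way:
1. the loaded tray has been swung past upright with both buttons still in their cups (angle between drip_tray's own z axis and vertical above 1.7 rad and z of button_1 in the frame of drip_tray between -0.035 and -0.012 m and x of button_1 in the frame of drip_tray between -0.08 and -0.035 m and y of button_1 in the frame of drip_tray between -0.05 and 0.05 m and z of button_2 in the frame of drip_tray between -0.035 and -0.012 m and x of button_2 in the frame of drip_tray between -0.08 and -0.035 m and y of button_2 in the frame of drip_tray between -0.05 and 0.05 m), for 0.02 s.
At the end, for the whole second after the job is handed in: The loaded tray lies upside down on its rails (within 10 degrees), both buttons are out of it and at rest in the pan beneath it (origins lower than 48 mm above the table, within the pan's lips), and the empty tray is shut (under 0.2 rad) (angle between drip_tray's own z axis and vertical above 2.95 rad and height (world z) of each of button_1, button_2 below 0.048 m and x of button_1 in the frame of drip_tray between -0.115 and -0.01 m and y of button_1 in the frame of drip_tray between -0.055 and 0.055 m and linear speed of each of button_1, button_2 below 0.02 m/s and x of button_2 in the frame of drip_tray between -0.115 and -0.01 m and y of button_2 in the frame of drip_tray between -0.055 and 0.055 m and value of joint spare_tray below 0.2 rad); the robot touches nothing.
It fails at once if the empty tray was swung open by more than 0.35 rad (value of joint spare_tray above 0.35 rad).
It also fails if it takes over 38 s, if anything falls off the work surface, if the arm or the gripper's body presses on something with over 40 N, if the wrist force passes 120 N, or if a joint passes its speed limit or range.

## Working session

There is one attempt and no reset: what is moved stays moved. The work goes in short steps, Python scripts to look and compute and a shell command to move; the robot and the scene stay as the last step left them, time stands still between calls to the robot, and variables do not carry over. Pictures are saved under pics/ and viewed, and the job is handed in when it is done.

```bash
ls; mkdir -p pics; python3 - <<'E'
from plant import *
import cv2
for n in("side","top"):
    im=get_image(n); cv2.imwrite(f"pics/{n}0.png",cv2.cvtColor(im,cv2.COLOR_RGB2BGR)); c=calibration(n); print(n,c)
print(get_state())
E
```

```text
pics
side {'camera_matrix': array([[477.53253012,   0.        , 245.98673206],
       [  0.        , 477.53253012, 192.78748472],
       [  0.        ,   0.        ,   1.        ]]), 'pose': array([[-0.96821247,  0.11309056, -0.22310341,  0.34818865],
       [-0.24935715, -0.50643086,  0.82543855,  0.82087289],
       [-0.01963714,  0.85483233,  0.51853261,  0.62593717],
       [ 0.        ,  0.        ,  0.        ,  1.        ]])}
top {'camera_matrix': array([[390.64996373,   0.        , 253.59318116],
       [  0.        , 390.64996373, 197.14133131],
       [  0.        ,   0.        ,   1.        ]]), 'pose': array([[-0.00764769,  0.99608255, -0.08809687,  0.51991928],
       [-0.99918273, -0.01110883, -0.03886479, -0.03644968],
       [-0.03969119,  0.08772764,  0.99535344,  0.74423281],
       [ 0.        ,  0.        ,  0.        ,  1.        ]])}
{'t': 0.1, 'joints': array([-1.44528543e+00,  3.78011261e-01,  7.97343783e-02,  1.27439148e+00,
        4.54217930e-06,  1.46052791e+00]), 'joint_vel': array([ 1.04056448e-04, -2.02467193e-03,  5.36716418e-04, -1.27188789e-03,
        5.76373779e-06, -4.38113094e-04]), 'effort': array([ 1.10500878e-03, -4.64695930e+01,  2.70581567e+01,  1.19443604e-02,
       -1.31589181e-04, -9.56296077e-06]), 'position': array([ 0.13427006, -0.55848819,  0.23043244]), 'tcp_rot': array([-9.36006346e-04,  9.93058624e-01,  1.17616718e-01, -4.86251203e-06]), 'contact_force': array([0.24876874, 0.57266783, 0.01553538]), 'wrist_torque': array([-0.00988764, -0.02128092, -0.01334262]), 'opening': 1.0024244889341036}
```

View pics/side0.png

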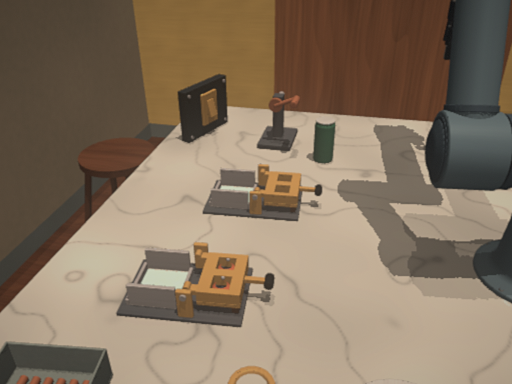

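View pics/top0.png

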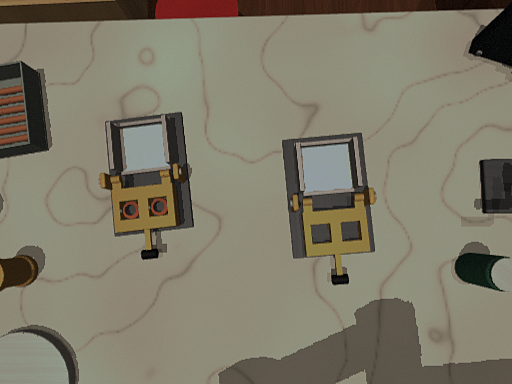

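The two red/copper buttons sit in the tray at left in the top view (cups near (130,210) and (158,206), roller near (150,254)). The other tray at (340,230) has empty cups. I'll enlarge the loaded tray to measure it.

```bash
cat > h.py <<'E'
import numpy as np
from plant import *
def ray(n,u,v,z):
    c=calibration(n);K=c["camera_matrix"];P=c["pose"]
    d=np.array([(u-K[0,2])/K[0,0],-(v-K[1,2])/K[1,1],-1.]); d=P[:3,:3]@d; o=P[:3,3]
    return o+d*(z-o[2])/d[2]
def proj(n,p):
    c=calibration(n);K=c["camera_matrix"];P=c["pose"]
    q=P[:3,:3].T@(np.asarray(p)-P[:3,3]); q=q*[1,-1,-1]; q=K@q; return q[:2]/q[2]
E
python3 - <<'E'
import cv2
a=cv2.imread("pics/top0.png")[100:270,80:215]; cv2.imwrite("pics/topz.png",cv2.resize(a,None,fx=3.5,fy=3.5,interpolation=cv2.INTER_CUBIC))
a=cv2.imread("pics/side0.png")[230:330,110:290]; cv2.imwrite("pics/sidez.png",cv2.resize(a,None,fx=4,fy=4,interpolation=cv2.INTER_CUBIC))
E
```

```text
(no output)
```

View pics/topz.png

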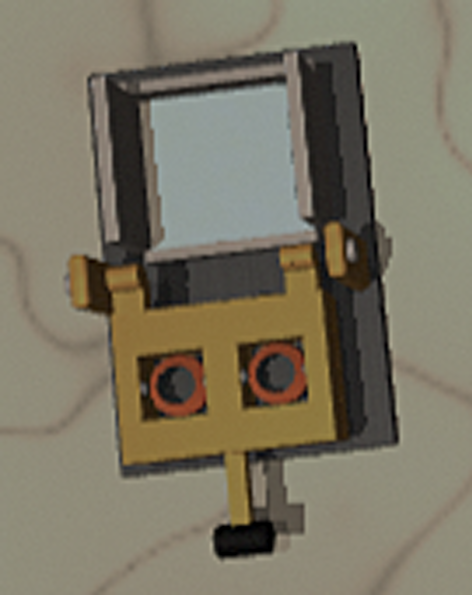

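View pics/sidez.png

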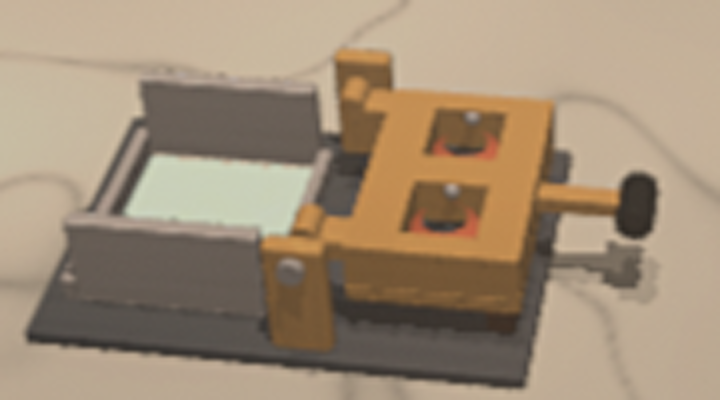

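```bash
python3 - <<'E'
from h import *
from scipy.optimize import least_squares
top=[((-18,55,0),(115,314)),((-18,-55,0),(327,291)),((-95,55,0),(123,464)),((-95,-55,0),(338,441)),((-140,0,-6),(243,538))]
side=[((-95,-55,0),(554,100)),((-95,55,0),(527,258)),((-18,55,0),(330,242)),((-140,0,-12),(637,205))]
def w(p,P):
    x,y,a=p;c,s=np.cos(a),np.sin(a);P=np.array(P)/1e3
    return [x+c*P[0]-s*P[1],y+s*P[0]+c*P[1],.055+P[2]]
def f(p,both=True):
    r=[]
    for P,(u,v) in top: r+=list(proj("top",w(p,P))-[(u+.5)/3.5-.5+80,(v+.5)/3.5-.5+100])
    if both:
        for P,(u,v) in side: r+=list(proj("side",w(p,P))-[(u+.5)/4-.5+110,(v+.5)/4-.5+230])
    return r
for b in(0,1):
    s=least_squares(f,[.5,.2,0],args=(b,)); print(s.x,np.round(s.fun,1)); 
    print("roller",w(s.x,(-140,0,-12)), np.degrees(s.x[2]), w(s.x,(-95,0,0)))
E
```

```text
[0.62119631 0.1918335  0.09444285] [-0.1 -0.1 -0.3 -0.   0.6 -0.3  0.1 -0.1 -0.3  0.6]
roller [np.float64(0.481820205142675), np.float64(0.17863115024344134), np.float64(0.043)] 5.411176710331308 [np.float64(0.5266196665988757), np.float64(0.18287476347209314), np.float64(0.055)]
[0.62174047 0.19241652 0.09544715] [-0.4 -0.4 -0.7 -0.4  0.3 -0.6 -0.2 -0.4 -0.5  0.3  0.7 -0.5 -2.2  0.1
  3.2 -0.1  0.1 -0.5]
roller [np.float64(0.4823777017314978), np.float64(0.17907419812517913), np.float64(0.043)] 5.468719085836115 [np.float64(0.5271728787180918), np.float64(0.18336280148055265), np.float64(0.055)]
```

Fit: hinge at (0.6215, 0.192), yaw 5.4°, roller at (0.482, 0.179, 0.043). I'll grip the roller across its ends, with the jaws along the hinge axis, so it can pivot in the grip. Joint 6 needs a yaw turn of +172° for this to stay in range.

```bash
python3 -m handwheel '0.0266 0.0308 0 7 0;0.0266 0.0308 0 7 0;0.0266 0.0308 0 7 0;0.0266 0.0308 0 7 0;0.0266 0.0308 0 7 0;0.0266 0.0308 0 7 0;0.0266 0.0308 0 7 0;0.0266 0.0308 0 7 0;0.0266 0.0308 0 7 0;0.0266 0.0308 0 7 0' 40
python3 -m handwheel '0.0075 0.039 0 7 0;0.0075 0.039 0 7 0;0.0075 0.039 0 7 0;0.0075 0.039 0 7 0;0.0075 0.039 0 7 0;0.0075 0.039 0 7 0;0.0075 0.039 0 7 0;0.0075 0.039 0 7 0;0.0075 0.039 0 7 0;0.0075 0.039 0 7 0;0.0 0.039 0 7 0;0 0 0 7 0;0 0 0 7 0;0 0 0 7 0;0 0 0 0 0;0 0 0 0 0'
cat > yaw.py <<'E'
from h import *
s=get_state();w,x,y,z=s["tcp_rot"]
print(s["t"],s["position"].round(4),"yaw",np.degrees(np.arctan2(2*(x*y+w*z),1-2*(y*y+z*z))).round(2),s["joints"].round(2),"open",round(s["opening"],3),"F",s["contact_force"].round(1))
E
python3 yaw.py
```

```text
t: 0.93
position: [0.401, -0.2492, 0.2311]
tcp_rot: [-0.0, 0.744, 0.668, -0.0]
contact_force: [1.2, -0.0, -1.1]
opening: 0.997
t: 2.27
position: [0.475, 0.1779, 0.231]
tcp_rot: [-0.0, -0.012, 1.0, -0.0]
contact_force: [-0.8, 0.2, -0.4]
opening: 1.001
2.2667 [0.475  0.1779 0.231 ] yaw -178.66 [ 0.23  0.24 -0.11  1.22  0.    0.21] open 1.001 F [-0.8  0.2 -0.4]
```

```bash
python3 -m handwheel '0.007 0.001 -0.035 4 0;0 0 -0.035 0 0;0 0 -0.035 0 0;0 0 -0.035 0 0;0 0 -0.01 0 0;0 0 0 0 0;0 0 0 0 0'
python3 yaw.py; python3 - <<'E'
from h import *; import cv2
for n,sl in(("side",np.s_[150:350,130:400]),("top",np.s_[130:330,60:260])):
    cv2.imwrite(f"pics/{n}1.png",cv2.resize(cv2.cvtColor(get_image(n),4)[sl],None,fx=2.8,fy=2.8))
E
```

```text
t: 2.85
position: [0.4824, 0.1787, 0.082]
tcp_rot: [-0.0, -0.047, 0.999, 0.0]
contact_force: [0.5, -0.5, 0.5]
opening: 1.003
2.85 [0.4824 0.1787 0.082 ] yaw -174.58 [ 0.23  0.35 -0.36  0.86  0.    0.14] open 1.003 F [ 0.5 -0.5  0.5]
```

View pics/side1.png

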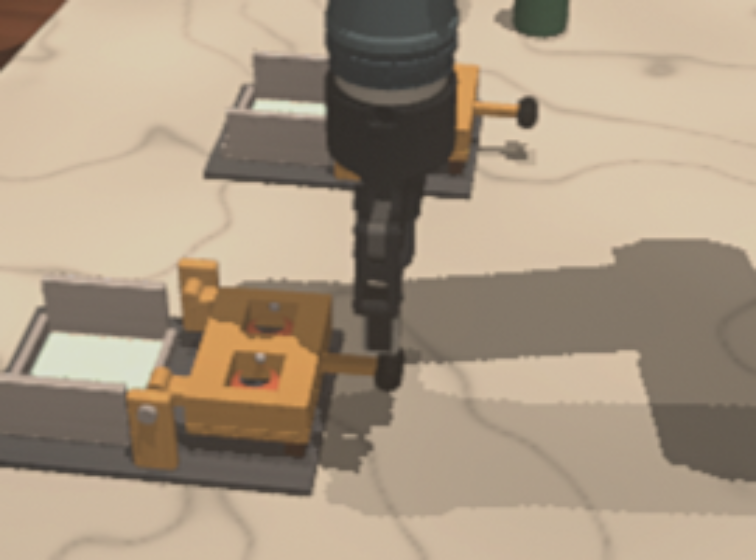

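View pics/top1.png

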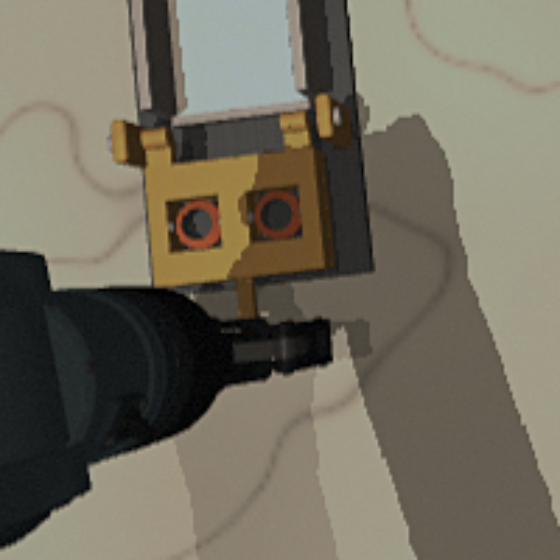

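The gripper stands over the roller, with one finger on each side (side view about (385,360)). Nothing is in the way, so I'll descend and close.

```bash
python3 -m handwheel '0 0 -0.02 0 0;0 0 -0.02 0 0;0 0 -0.015 0 0;0 0 -0.007 0 0;0 0 0 0 0;0 0 0 0 1;0 0 0 0 1;0 0 0 0 1;0 0 0 0 1;0 0 0 0 1;0 0 0 0 1;0 0 0 0 1;0 0 0 0 1;0 0 0 0 1' 40
python3 yaw.py; python3 - <<'E'
from h import *; import cv2
for n,sl in(("side",np.s_[200:350,150:350]),):
    cv2.imwrite(f"pics/{n}2.png",cv2.resize(cv2.cvtColor(get_image(n),4)[sl],None,fx=3.5,fy=3.5))
# arc
H=np.array([.6215,.192]);a=np.radians(5.4)
th=np.radians(np.arange(0,121,10)); d=-.140*np.cos(th)-.012*np.sin(th); z=.14*np.sin(th)-.012*np.cos(th)
for i in range(12): print(round(np.degrees(th[i+1])),(np.array([np.cos(a),np.sin(a),0])*(d[i+1]-d[i])+[0,0,z[i+1]-z[i]]).round(4)/2)
E
```

```text
t: 4.12
position: [0.483, 0.1812, 0.0206]
tcp_rot: [0.001, -0.049, 0.999, 0.003]
contact_force: [-2.4, 5.0, 5.3]
opening: 0.32
4.1167 [0.483  0.1812 0.0206] yaw -174.41 [ 0.23  0.43 -0.44  0.71  0.    0.14] open 0.32 F [-2.4  5.   5.3]
10 [0.      0.      0.01225]
20 [0.00215 0.0002  0.01205]
30 [0.0042 0.0004 0.0115]
40 [0.0061 0.0006 0.0106]
50 [0.00785 0.00075 0.00935]
60 [0.00935 0.0009  0.00785]
70 [0.01055 0.001   0.0061 ]
80 [0.01145 0.0011  0.00415]
90 [0.012   0.00115 0.0021 ]
100 [ 0.0122   0.00115 -0.     ]
110 [ 0.012    0.00115 -0.00215]
120 [ 0.01145  0.0011  -0.0042 ]
```

View pics/side2.png

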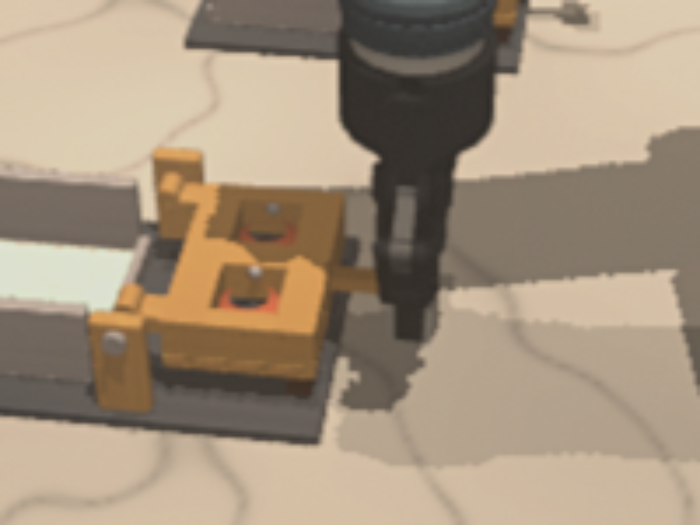

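The opening is 27 mm, so the roller is gripped. It sits about 2.5 mm to +y of the fit, so I'll shift by 2 mm and start along the arc.

```bash
python3 -m handwheel '0 0.002 0 0 1;0 0 0.0123 0 1;0 0 0.0123 0 1;0.0021 0.0002 0.012 0 1;0.0021 0.0002 0.012 0 1;0.0042 0.0004 0.0115 0 1;0.0042 0.0004 0.0115 0 1;0.0061 0.0006 0.0106 0 1;0.0061 0.0006 0.0106 0 1;0 0 0 0 1'
python3 yaw.py; python3 - <<'E'
from h import *; import cv2
for n,sl in(("side",np.s_[150:350,100:350]),):
    cv2.imwrite(f"pics/{n}3.png",cv2.resize(cv2.cvtColor(get_image(n),4)[sl],None,fx=2.8,fy=2.8))
E
```

```text
t: 5.0
position: [0.5063, 0.1837, 0.1129]
tcp_rot: [-0.001, -0.048, 0.999, 0.001]
contact_force: [-4.6, 1.8, -2.8]
opening: 0.315
5.0 [0.5063 0.1837 0.1129] yaw -174.46 [ 0.23  0.37 -0.24  0.96  0.    0.13] open 0.315 F [-4.6  1.8 -2.8]
```

View pics/side3.png

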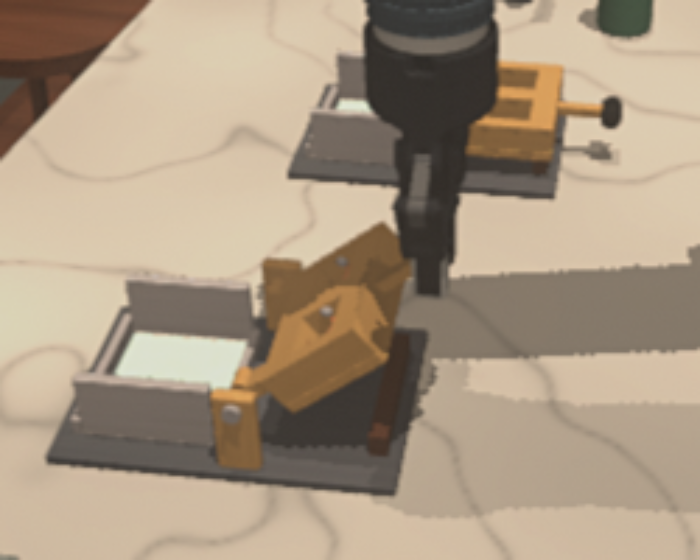

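The tray follows and is at about 40°, with the buttons still in. I'll go on to 90°.

```bash
python3 -m handwheel '0.0079 0.0008 0.0093 0 1;0.0079 0.0008 0.0093 0 1;0.0094 0.0009 0.0078 0 1;0.0094 0.0009 0.0078 0 1;0.0105 0.001 0.0061 0 1;0.0105 0.001 0.0061 0 1;0.0114 0.0011 0.0041 0 1;0.0114 0.0011 0.0041 0 1;0.012 0.0011 0.0021 0 1;0.012 0.0011 0.0021 0 1;0 0 0 0 1'
python3 yaw.py; python3 - <<'E'
from h import *; import cv2
for n,sl in(("side",np.s_[130:330,100:350]),):
    cv2.imwrite(f"pics/{n}4.png",cv2.resize(cv2.cvtColor(get_image(n),4)[sl],None,fx=2.8,fy=2.8))
E
```

```text
t: 5.97
position: [0.6105, 0.195, 0.1709]
tcp_rot: [0.0, -0.048, 0.999, 0.002]
contact_force: [-3.8, 5.4, 2.9]
opening: 0.316
5.9667 [0.6105 0.195  0.1709] yaw -174.44 [0.21 0.53 0.17 1.2  0.   0.11] open 0.316 F [-3.8  5.4  2.9]
```

View pics/side4.png

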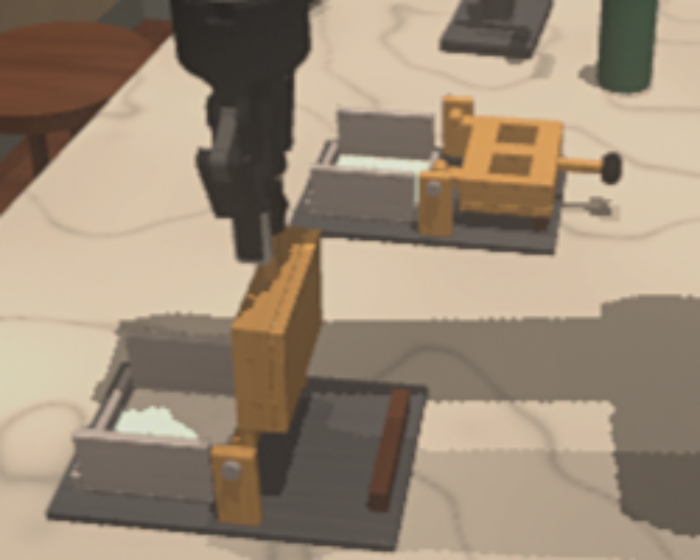

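The tray is upright. Next is about 25° further.

```bash
python3 -m handwheel '0.0122 0.0012 0 0 1;0.0122 0.0012 0 0 1;0.012 0.0012 -0.0021 0 1;0.012 0.0012 -0.0021 0 1;0.0116 0.0011 -0.0038 0 1;0 0 0 0 1;0 0 0 0 1'
python3 yaw.py; python3 - <<'E'
from h import *; import cv2
for n,sl in(("side",np.s_[130:330,100:350]),):
    cv2.imwrite(f"pics/{n}5.png",cv2.resize(cv2.cvtColor(get_image(n),4)[sl],None,fx=2.8,fy=2.8))
E
```

```text
t: 6.6
position: [0.6704, 0.2016, 0.1629]
tcp_rot: [0.001, -0.049, 0.999, 0.002]
contact_force: [-1.4, 6.2, 1.5]
opening: 0.318
6.6 [0.6704 0.2016 0.1629] yaw -174.42 [0.2  0.67 0.38 1.28 0.   0.1 ] open 0.318 F [-1.4  6.2  1.5]
```

View pics/side5.png

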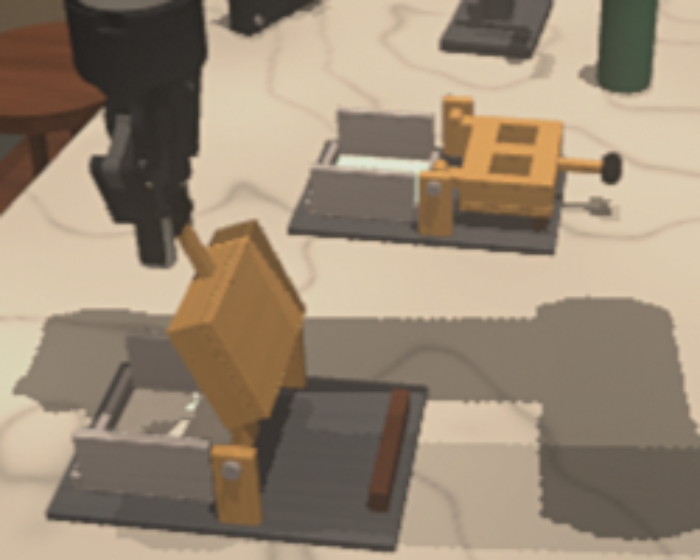

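The tray is about 25° past upright and nothing is in the visible part of the pan. I'll open the gripper and let it fall.

```bash
python3 -m handwheel '0 0 0 0 0;0 0 0 0 0;0 0 0 0 0;0 0 0 0 0;0 0 0 0 0;0 0 0 0 0;0 0 0 0 0;0 0 0 0 0;0 0 0 0 0;0 0 0 0 0'
python3 yaw.py; python3 - <<'E'
from h import *; import cv2
for n,sl in(("side",np.s_[130:330,80:330]),):
    cv2.imwrite(f"pics/{n}6.png",cv2.resize(cv2.cvtColor(get_image(n),4)[sl],None,fx=2.8,fy=2.8))
E
```

```text
t: 7.48
position: [0.6696, 0.1989, 0.1629]
tcp_rot: [0.0, -0.048, 0.999, 0.0]
contact_force: [-0.6, -1.1, -0.4]
opening: 0.999
7.4833 [0.6696 0.1989 0.1629] yaw -174.49 [0.2  0.67 0.38 1.28 0.   0.1 ] open 0.999 F [-0.6 -1.1 -0.4]
```

View pics/side6.png

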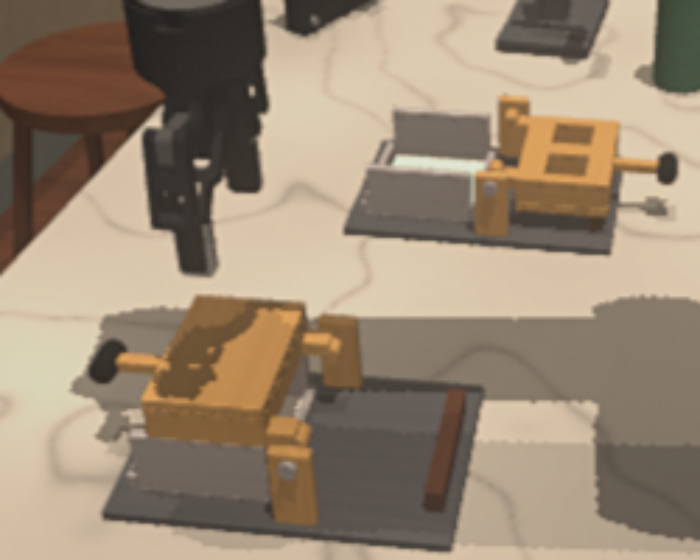

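The tray is lying turned over on its rails. I'll back the arm off and check the pan for the buttons through the gaps.

```bash
python3 -m handwheel '0 0 0.03 0 0;-0.03 0 0.03 0 0;-0.04 0 0.01 0 0;-0.04 0 0 0 0;-0.04 0 0 0 0;-0.04 -0.01 0 0 0;-0.03 -0.02 0 0 0;0 -0.04 0 0 0;0 -0.04 0 0 0;0 -0.04 0 0 0;0 -0.04 0 0 0;0 -0.04 0 0 0;0 -0.04 0 0 0;0 0 0 0 0'
python3 yaw.py; python3 - <<'E'
from h import *; import cv2
for n,sl in(("side",np.s_[220:330,100:270]),("top",np.s_[90:250,70:220])):
    im=cv2.cvtColor(get_image(n),4); cv2.imwrite(f"pics/{n}7full.png",im)
    im=cv2.convertScaleAbs(im[sl],alpha=1.8,beta=20)
    cv2.imwrite(f"pics/{n}7.png",cv2.resize(im,None,fx=3.7,fy=3.7,interpolation=cv2.INTER_CUBIC))
E
```

```text
t: 8.7
position: [0.4504, -0.0774, 0.2328]
tcp_rot: [0.001, -0.044, 0.999, -0.002]
contact_force: [0.9, 0.6, 1.2]
opening: 1.0
8.7 [ 0.4504 -0.0774  0.2328] yaw -174.98 [-0.31  0.14 -0.23  1.2  -0.   -0.39] open 1.0 F [0.9 0.6 1.2]
```

View pics/side7.png

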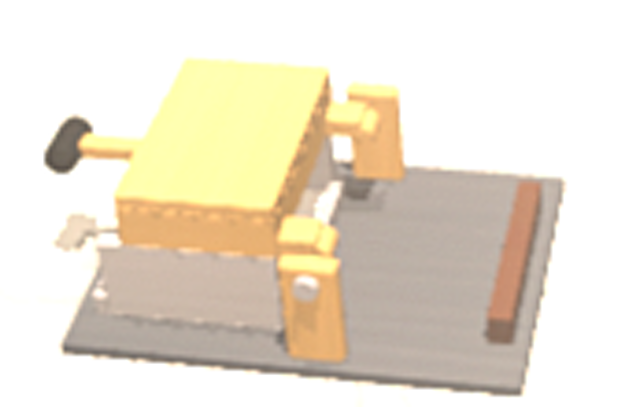

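View pics/top7.png

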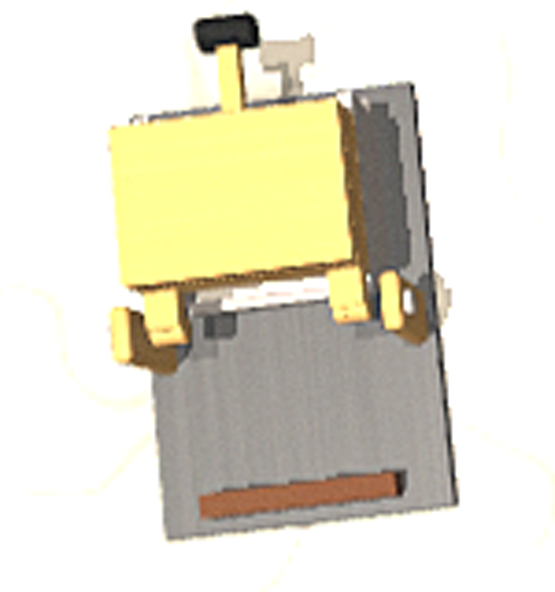

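View pics/top7full.png

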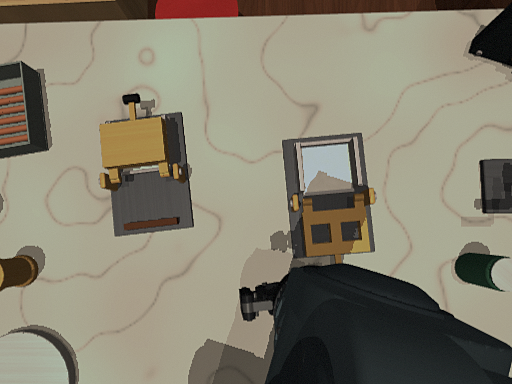

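```bash
python3 - <<'E'
import cv2,numpy as np
a=cv2.imread("pics/side7full.png")[260:290,165:205]; b=cv2.imread("pics/top7full.png")[155:185,105:185]
a=cv2.resize(a,None,fx=10,fy=10,interpolation=cv2.INTER_NEAREST);b=cv2.resize(b,None,fx=9,fy=9,interpolation=cv2.INTER_NEAREST)
c=np.zeros((580,720,3),np.uint8);c[:300,:400]=a;c[305:575,:720]=b;cv2.imwrite("pics/gap.png",c)
E
```

```text
(no output)
```

View pics/gap.png

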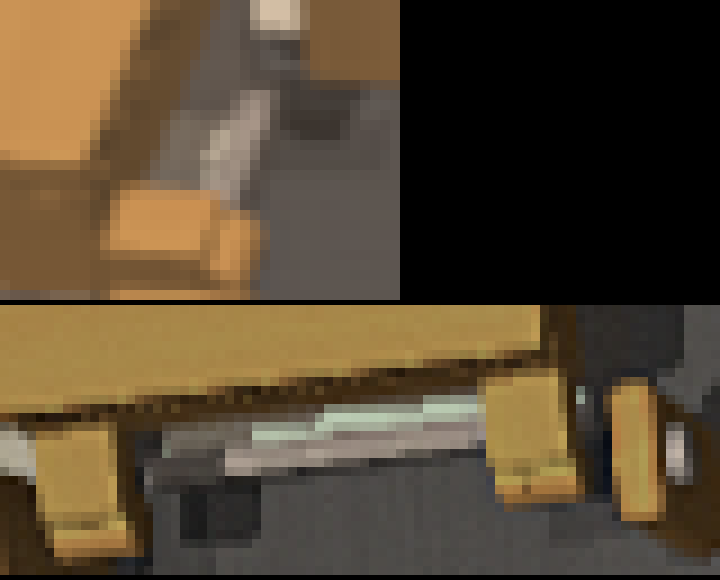

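The pan is hidden under the tray, so neither camera can see the buttons. The roller now lies about 0.79 m out, beyond reach, so I can't lift the tray to look either. As a last check, I'll compare where the tray should appear if it is fully over with the picture, and see whether the spare tray has moved since the first one.

```bash
python3 - <<'E'
from h import *; import cv2
a=np.radians(5.4)
def W(d,y,z): return [.6215+np.cos(a)*d-np.sin(a)*y,.192+np.sin(a)*d+np.cos(a)*y,z]
for t in (180,172):
    th=np.radians(t)
    def T(x,y,z): return W(x*np.cos(th)+z*np.sin(th),y,.055-x*np.sin(th)+z*np.cos(th))
    print(t,*[proj("side",T(*p)/np.array(1e0)).round(1) for p in((-.14,0,-.012),(-.095,.055,-.031),(-.095,-.055,-.031))])
im=cv2.cvtColor(get_image("side"),4)
m=(im[220:330,100:135].max(2)<60); v,u=np.nonzero(m); print("roller px",u.mean()+100,v.mean()+220)
i0=cv2.imread("pics/side0.png").astype(int)
d=np.abs(im.astype(int)-i0).max(2)[175:215,265:325]; print("spare handle diff",d.mean(),np.percentile(d,95))
print("corners seen", np.array([117,198])/3.7+[100,220], np.array([188,60])/3.7+[100,220])
E
python3 yaw.py
```

```text
180 [119.9 256.8] [130.8 270.3] [151.3 233.1]
172 [119.8 248.7] [132.6 264.8] [153.1 227.8]
roller px 118.24509803921569 265.02941176470586
spare handle diff 26.966666666666665 75.0
corners seen [131.62162162 273.51351351] [150.81081081 236.21621622]
8.85 [ 0.45   -0.0711  0.2325] yaw -174.57 [-0.3   0.14 -0.24  1.2   0.   -0.39] open 0.999 F [ 0.3 -0.6  0.5]
```

```bash
python3 -c "
import cv2
a=cv2.imread('pics/side7full.png');b=cv2.imread('pics/side0.png');s=(slice(150,230),slice(190,340))
cv2.imwrite('pics/cmp.png',cv2.resize(cv2.vconcat([b[s],a[s]]),None,fx=3.5,fy=3.5))"
```

```text
(no output)
```

View pics/cmp.png

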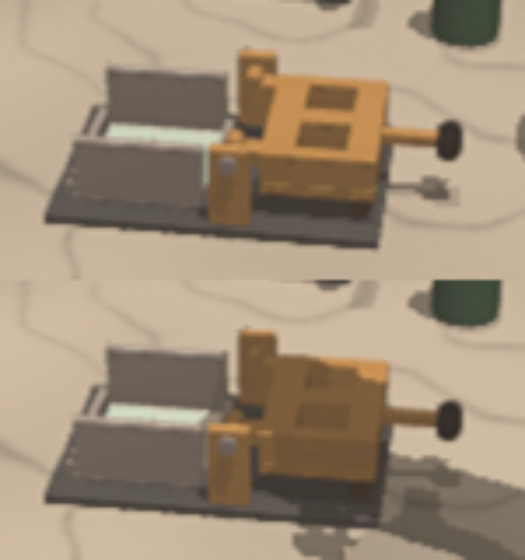

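The spare tray is in the same place, and the pixel difference was only the arm's shadow. The loaded tray is flat on its rails and the arm is clear of everything, so I'll hand the job in.

```bash
python3 -c "
from plant import *
print(close_job())"
```

```text
the job is handed in; nothing more can be done
None
```

The loaded tray was swung over and is lying upside down on its rails, but I could not confirm that both buttons dropped into the pan. With the tray down, neither camera sees into the pan. The handle was also out of reach, so I could not lift the tray to look.

- **What I did:** I gripped the roller by its two ends and carried it along the hinge arc to about 25° past upright. I then opened the gripper so the tray fell freely, and moved the arm away.
- **Tray position:** the block's corners appear about 3 pixels lower than predicted for 180°. An 8° shortfall would put them about 5 pixels higher, so it looks fully down. An automatic reading of the roller's position came out 8 pixels low; I put that down to its shadow and did not check it.
- **Buttons:** they were visibly still in the cups when I last saw them clearly, at about 40°. At about 25° past upright nothing lay in the part of the pan I could see. No button was visible anywhere outside the tray afterwards. That they are in the pan is inferred from the free fall.
- **Spare tray:** it looks unmoved and shut. The pixel comparison did flag a difference there, but it was only the arm's shadow.
- **Other limits:** the job was handed in at about 8.9 s. The forces I read stayed under about 10 N, and the arm ended clear of everything.

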